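# Seat the specimen plate in the viewer's recess

## Robot

A 7-joint arm with a two-finger parallel gripper is mounted at the origin on the work surface. World frame = base frame: x ahead of the robot, y to its left, z up, the work surface at z = 0. Lengths are in m, angles in rad, forces in N, time in s.
With the tool pointing down it reaches from about 0.425 to 0.875 m from the base axis. Payload 4.7 kg.
Tool frame: the origin (TCP) lies midway between the tips of the shut fingers; the grasp point (between the pads) lies 19 mm behind it (ctrl.grip_point_offset is the distance from the TCP to the grasp point, in m); z points along the fingers, y is the line along which they close (so a half turn about z gives the same grasp; the last joint's range is limited). The gripper opens to 87 mm and grips with 3 to 60 N. Pads are 19 mm wide; open, the fingers measure 117 mm over their backs; the gripper's body (75 mm by 190 mm) begins 51 mm behind the grasp point.
Start: joints at [-1.307, 0.321, -0.07, 1.45, 0.023, 1.371, -0.057], TCP at [0.161, 0.63, 0.186] pointing down, gripper open.
Joint ranges: [-2.86, 2.86], [-0.3, 2.09], [-1.38, 1.24], [0.06, 2.45], [-1.56, 4.7], [0.09, 2.05], [-2.69, 2.69]. Speed limits (rad/s): [2.57, 2.57, 3.14, 3.14, 3.14, 3.14, 3.14].

## Interface

Orientations are given as a rotation vector (axis times angle).
In Python, from bench import ctrl gives the robot as it stands.
- The arm moves only by the tool move_arm, never from a script. Its argument "increments" is text: rows parted by semicolons, each of 7 numbers parted by spaces: the shift along the world's x, y, z in mm, then the turn, a rotation vector about the world's x, y, z in degrees, then the closure in counts, from 0 (fully open) to 255 (shut). A call has exactly 8 rows; each row shifts and turns the commanded pose from where the row before left it; what a row does not reach is not made up. A row lasts 1/12 s, in which the tool goes at most 41.7 mm and 7.16 degrees, less where a joint would pass 70% of its speed; a pose out of reach is approached as far as the arm can. A call with a gripper value outside its range is refused whole. The fingers move at their own pace and stop on an object; "grip_force" is the grip in N (left out, the last holds). Time passes only in rows, so rows that do not move let the fingers close, or fill a call up. It gives the time, the measured TCP pose, the force, the opening and the grip force at its end, in the units of the state.
- ctrl.get_state(): the state, without advancing time (a new reading comes with each control period).
- ctrl.get_image(name): name is "side" or "top" or "wrist"; returns a dict with "frame" (420x560x3 uint8, red, green, blue), "depth" (420x560 float32, m along the optical axis (not along the pixel's ray), 0 where there is no reading), "fx", "fy", "cx", "cy" (pixels), "position" and "orientation" of the camera in the world. Camera axes: x right, y down, z forward; pixel columns grow to the right and rows downward; lengths in m; the calibration is good to about 2 mm. The wrist camera is an equidistant fisheye: a pixel r from the principal point sees the ray r / f radians off the axis. A picture is of the moment at which its call begins.
- ctrl.close_job(): hands the job in; it is judged then, once.
Trained networks look in a picture, given as the dict that the camera call returned (one of the last four; its "shot" number tells which), for a name from the list of things; names that differ only in an ending like _2 or _b are one class to them, and where a whole thing is asked for, a point or a joint stands for the part that bears it (a point fixed in the world has none). Each returns a list of dicts, best first, with "score" (0 to 1); they miss things now and then, are a little off and sometimes report something else, mostly with a low value. They report only what shows in the picture. A call takes as long as a camera call. They do not tell look-alikes from the thing itself.
- ctrl.find_in(target, picture): "centre" ([x, y, z] in m, in world coordinates, good to about 4 mm: the middle of the surface that is visible of it).
- ctrl.silhouettes(target, picture): "region" (420x560 bool, what is visible of it).
The state is a dict: "time": time; "joint_positions": joint angles; "qd": joint speeds; "joint_torque": joint torques, N m; "position": TCP position; "tool_rot": TCP orientation; "ft_force": force on the tool from outside, world axes, zero at the start; "torque": the same for the moment, N m; "grip_width": opening from 0.0 (shut) to 1.0 (fully open); "grip_force": force on a finger pad.
Only numpy, scipy, OpenCV 4.12 (cv2) and the standard library are available. Lean on these libraries where they do the work, as an engineer would, in place of code of your own. Each camera call takes 0.05 s, during which the arm holds its last target. There are 200 camera calls.

## Task

Take the square steel specimen plate out of the white tray by its knob and lay it flat on the bare right-hand end (as the robot sees it) of the specimen viewer's stage. Then slide it to the left along the stage, flat and guided by the back rail, until you feel it drop into the shallow recess, and leave it lying fully down and level in there with nothing touching it. Push and press gently, as the viewer is delicate (never over 50 N, not even on touching down), and leave everything else on the table where it is.

Things in the scene. Friction and masses are not known exactly. Their poses are not given: they have to be found in the camera images.
- plate_grip (a point): Square flat steel plate, 84 x 84 x 8 mm, about 0.22 kg, with an upright black round knob in its middle, 18 mm in diameter and 34 mm high (total height 42 mm). The point lies on the knob's axis, 25 mm above the plate's underside; z is up, x and y run along the plate's sides. Starts flat in the tray.
- viewer: Specimen viewer, fixed: low white housing 160 mm (x) by 380 mm (y) by 30 mm high; origin at the centre of its underside, x away from the robot towards its back rail, y to the left along the rail. Aluminium stage from x = -75 mm to the rail, level top 42 mm above the table. Its recess for the square plate: 87.5 mm in x by 88 mm in y, 6 mm deep, white floor. A grey lamp head, 58 mm high, stands beyond y = +190 mm.
- rail_face (a point): Middle of the grey back rail's inner face, 50 mm from the viewer's origin in x, at the height of the stage's top; axes as the viewer's. The rail runs the viewer's whole length and stands 10 mm above the stage; it is also the recess's back wall, so a plate held against the rail is in line with the recess.
- landing (a point): Point on the stage's top in the middle of its bare right-hand end, 70 mm to the right (-y) of the viewer's origin; axes as the viewer's. Lay the plate with its centre within 25 mm of it. The stage was clamped by its last user and will not budge: the recess's centre lies anywhere from 100 to 160 mm to the left (+y) of this point, and is not measured. The stage is flat up to it.
- tray: Shallow white tray, fixed, 320 x 170 mm, rim 14 mm high, 4 mm thick floor; origin at the centre of its underside, x along its length. Holds the square plate and the round cover, one in its near half and one in its far half.
- cover_grip (a point): Round steel cover, 80 mm in diameter, 8 mm thick, with the same knob as the square plate; the point lies on the knob's axis, 25 mm above its underside. It stays in the tray.
- beaker: Clear open beaker, 80 mm in diameter, 100 mm tall; origin at the centre of its underside.
- tub: White bowl, 110 mm in diameter, 60 mm tall; origin at the centre of its underside.
- cap: Loose black bottle cap, 40 mm in diameter, 18 mm tall, on the table; origin at the centre of its underside.
- dropper: Small white bottle with a blue cap, 36 mm in diameter, 80 mm tall; origin at the centre of its underside.
- spoon: Steel spoon, 150 mm long, lying on the table in front of the viewer; origin at its underside.
Things that resemble listed ones, but are neither listed nor needed, are in the scene too. What is shaped like the part that bears plate_grip but blue or purple is not meant.

How it is judged:
By the outcome, as a careful person would: the job done as asked, in the order asked, and still so for the second after the job is handed in, with the robot touching nothing.
It also fails if it takes over 51 s, if anything falls off the work surface, if the arm or the gripper's body presses on something with over 40 N, if the wrist force passes 120 N, or if a joint passes its speed limit or range.

## Working session

There is one attempt and no reset: what is moved stays moved. The work goes in short steps, Python scripts to look and compute and a tool call to move; the robot and the scene stay as the last step left them, time stands still between calls to the robot, and variables do not carry over. Pictures are saved under pics/ and viewed, at most 10 in all, crops included, and the job is handed in when it is done.

Besides the shell and the picture viewer there is one more tool, called by a JSON object that holds its "name" and its "arguments", one argument or row to a line. move_arm: Moves the arm, as the interface text tells. Its arguments: {"type":"object","properties":{"increments":{"type":"string"},"grip_force":{"type":"number"}},"required":["increments"]}

```bash
mkdir -p pics
cat > h.py <<'E'
from bench import ctrl
import numpy as np, cv2
from scipy.spatial.transform import Rotation as R
def rot(o):
    o=np.array(o,float)
    return o if o.shape==(3,3) else (R.from_rotvec(o).as_matrix() if o.size==3 else R.from_quat(o).as_matrix())
def cloud(p):
    d=p["depth"]; v,u=np.mgrid[:d.shape[0],:d.shape[1]]
    c=np.stack([(u-p["cx"])/p["fx"]*d,(v-p["cy"])/p["fy"]*d,d],-1)
    return c@rot(p["orientation"]).T+np.array(p["position"])
def proj(p,X):
    c=(np.array(X)-p["position"])@rot(p["orientation"]); return c[0]/c[2]*p["fx"]+p["cx"],c[1]/c[2]*p["fy"]+p["cy"]
E
python3 - <<'E'
from h import *
s=ctrl.get_state(); print(s)
P={n:ctrl.get_image(n) for n in("top","side")}
cv2.imwrite("pics/a.png",cv2.resize(P["top"]["frame"][...,::-1],(800,600)))
cv2.imwrite("pics/b.png",cv2.resize(P["side"]["frame"][...,::-1],(800,600)))
for n in P:
  p=P[n]; print(n,p["position"],p["orientation"])
  for t in ["plate_grip","cover_grip","viewer","tray"]:
    for r in ctrl.find_in(t,p)[:4]:
      print(t,np.round(r["centre"],3),round(r["score"],2),np.round(np.array(proj(p,r["centre"]))*800/560))
E
```

```text
{'time': 0.0, 'joint_positions': array([-1.30689696,  0.32180826, -0.07005996,  1.45168977,  0.02257759,
        1.37077204, -0.05688269]), 'qd': array([-1.04294497e-03,  5.88722571e-04,  1.13396779e-03, -1.72901581e-03,
       -8.59293416e-04, -7.24963858e-05,  2.79599867e-04]), 'joint_torque': array([ 5.95239356e-06, -4.91291428e+01, -4.04381733e-01, -3.12527275e+01,
       -6.40174979e-02,  4.36315709e-02,  1.88420381e-04]), 'position': array([0.16059105, 0.62920842, 0.18496352]), 'tool_rot': array([-3.91313895e-01, -3.11697189e+00,  2.96080314e-03]), 'ft_force': array([ 0.27170478, -0.14416842, -0.77121858]), 'torque': array([0.01776519, 0.03487121, 0.05269028]), 'grip_force': 0.0, 'grip_width': 0.9977866855289862}
top [ 0.45898646 -0.12570555  0.9675094 ] [-2.18556956  2.22177548 -0.10497942]
plate_grip [ 0.447 -0.233  0.011] 0.93 [447. 344.]
plate_grip [ 0.251 -0.271  0.009] 0.85 [475. 472.]
plate_grip [ 0.289 -0.451  0.007] 0.6 [590. 444.]
cover_grip [ 0.622 -0.236  0.012] 0.63 [447. 232.]
cover_grip [0.552 0.148 0.047] 0.5 [192. 278.]
cover_grip [ 0.748 -0.055  0.018] 0.42 [329. 153.]
viewer [0.551 0.151 0.039] 0.76 [191. 279.]
tray [ 0.541 -0.239  0.002] 0.87 [449. 284.]
tray [ 0.448 -0.23   0.01 ] 0.21 [445. 344.]
side [-0.08695228 -0.84025609  0.67971831] [-2.06033108  0.72724287 -0.41964414]
plate_grip [ 0.286 -0.458  0.01 ] 0.92 [410. 503.]
plate_grip [ 0.242 -0.277  0.01 ] 0.91 [308. 440.]
plate_grip [ 0.44  -0.24   0.012] 0.69 [394. 373.]
plate_grip [ 0.467 -0.407  0.038] 0.41 [478. 409.]
cover_grip [ 0.616 -0.236  0.011] 0.56 [465. 335.]
viewer [0.535 0.094 0.044] 0.92 [327. 263.]
tray [ 0.519 -0.234  0.002] 0.59 [425. 358.]
```

View pics/a.png

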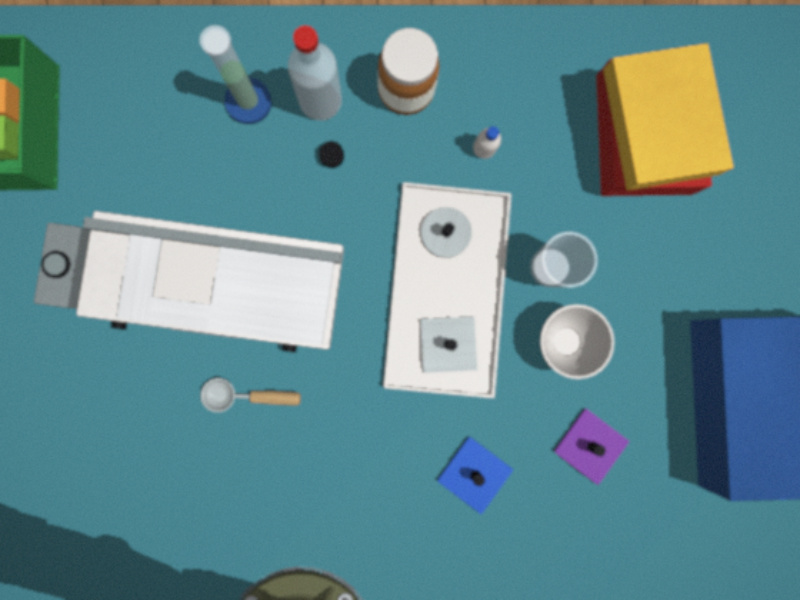

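View pics/b.png

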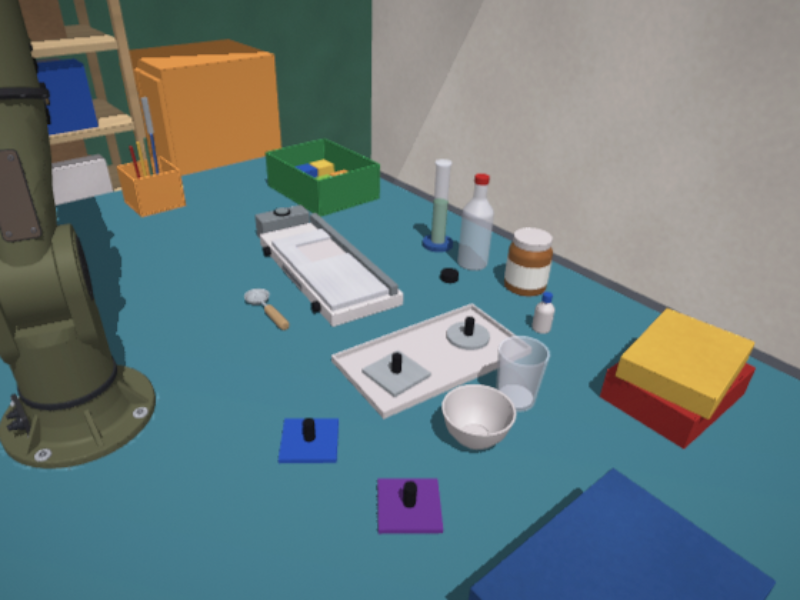

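Run:
```python
from h import *
p=ctrl.get_image("top"); C=cloud(p); f=p["frame"]
def plane(u,v,z):
    d=np.stack([(np.asarray(u,float)-p["cx"])/p["fx"],(np.asarray(v,float)-p["cy"])/p["fy"],np.ones(len(u))],-1)@rot(p["orientation"]).T
    o=np.array(p["position"]); return (o+d*((z-o[2])/d[:,2])[:,None])
def rect(m,z):
    v,u=np.nonzero(m); q=plane(u,v,z)[:,:2].astype(np.float32)*1000
    return cv2.minAreaRect(q)
for t,z in [("plate_grip",.012),("viewer",.04),("tray",.007)]:
    for r in ctrl.silhouettes(t,p)[:2]: print(t,round(r["score"],2),rect(r["region"],z))
k=proj(p,[.447,-.233,.02]); print(k)
# depth knob: points higher than .03 near plate
m=(abs(C[...,0]-.447)<.06)&(abs(C[...,1]+.233)<.06)&(C[...,2]>.03); print("knob",m.sum(),np.round(np.median(C[m],0),4),np.round(C[m].max(0),4))
# viewer heights
V=(abs(C[...,0]-.55)<.16)&(abs(C[...,1]-.15)<.25)
h=np.histogram(C[...,2][V],bins=np.arange(0,.08,.002)); print([(round(b,3),int(n)) for n,b in zip(h[0],h[1]) if n>30])
# depth map over viewer
for nm,a,b in [("rail",.049,.058),("recess",.034,.0385),("stage",.0405,.044)]:
    m=V&(C[...,2]>a)&(C[...,2]<b); m=cv2.morphologyEx(m.astype(np.uint8),cv2.MORPH_OPEN,np.ones((3,3)))
    n,l,s,_=cv2.connectedComponentsWithStats(m)
    for i in np.argsort(-s[1:,4])[:2]+1:
        if i<n: print(nm,s[i],cv2.minAreaRect(C[l==i][:,:2].astype(np.float32)*1000))
a=cv2.resize(f[215:270,280:350],(560,440),interpolation=1)
b=cv2.resize(f[145:250,50:245],(800,431),interpolation=1)
cv2.imwrite("pics/c.png",b[...,::-1]); cv2.imwrite("pics/c2.png",a[...,::-1])
```

```text
plate_grip 0.72 ((248.58946228027344, -270.41180419921875), (84.0591049194336, 82.66224670410156), 53.199344635009766)
plate_grip 0.58 ((447.17205810546875, -234.09481811523438), (82.76171875, 84.37986755371094), 1.4162824153900146)
viewer 0.79 ((549.7984619140625, 154.7315673828125), (440.87677001953125, 169.56100463867188), 81.30828857421875)
tray 0.76 ((534.4390869140625, -236.17526245117188), (172.20315551757812, 324.08905029296875), 83.66753387451172)
(np.float64(313.51305070589433), np.float64(241.1319318443405))
knob 60 [ 0.4476 -0.2336  0.0448] [ 0.4561 -0.2259  0.0488]
[(np.float64(0.0), 5851), (np.float64(0.002), 1410), (np.float64(0.004), 120), (np.float64(0.006), 34), (np.float64(0.014), 33), (np.float64(0.02), 34), (np.float64(0.022), 55), (np.float64(0.024), 103), (np.float64(0.026), 557), (np.float64(0.028), 1340), (np.float64(0.03), 1067), (np.float64(0.032), 505), (np.float64(0.034), 751), (np.float64(0.036), 718), (np.float64(0.038), 1156), (np.float64(0.04), 2821), (np.float64(0.042), 2453), (np.float64(0.044), 507), (np.float64(0.046), 104), (np.float64(0.048), 25
[... 306 characters left out ...]
0.1466369628906, 16.49994468688965), 81.34981536865234)
rail [189 170  49  13 325] ((588.3325805664062, -19.057720184326172), (103.2951889038086, 16.12069320678711), 81.03587341308594)
recess [138 181  12  23 141] ((558.4971923828125, 131.73403930664062), (46.22058868408203, 21.171709060668945), 7.239599704742432)
recess [109 180  16  17 130] ((567.69970703125, 189.5340118408203), (25.587690353393555, 38.3563117980957), 67.37371063232422)
stage [152 214  15  16  68] ((496.08929443359375, 98.49757385253906), (12.10785961151123, 43.030845642089844), 45.620262145996094)
stage [152 186   5  13  44] ((557.3837890625, 108.23596954345703), (26.202550888061523, 8.043294906616211), 6.656020641326904)
```

View pics/c2.png

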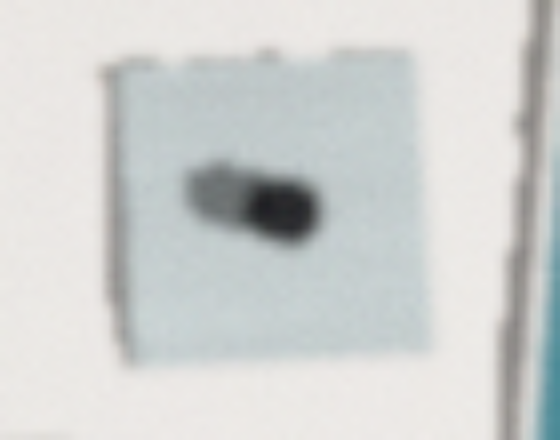

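View pics/c.png

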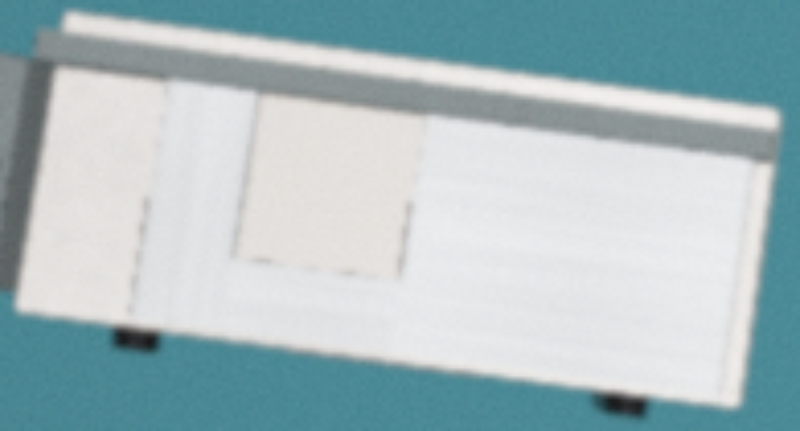

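Run:
```python
from h import *
p=ctrl.get_image("top")
def W(x,y,z):
    u,v=50+x/4.1026-.5,145+y/4.105-.5
    d=rot(p["orientation"])@[(u-p["cx"])/p["fx"],(v-p["cy"])/p["fy"],1]; o=np.array(p["position"]); return (o+d*((z-o[2])/d[2]))[:2]*1000
a=W(170,80,.042);b=W(740,157,.042); d=a-b; print("rail foot",a,b,np.degrees(np.arctan2(d[1],d[0])))
for n,x,y,z in [("hR near",742,407,.03),("hR far",778,112,.03),("hL near",18,312,.03),("rec BL",258,93,.042),("rec BR",425,115,.042),("rec FR",401,277,.042),("rec FL",235,258,.042),("stageR far",752,160,.042),("stageR near",722,402,.042)]: print(n,W(x,y,z).round(1))
```

```text
rail foot [619.37979685 240.76999142] [575.21807756 -53.5907995 ] 81.46778752218074
hR near [444.9 -52.3]
hR far [600.4 -73. ]
hL near [500.8 322.3]
rec BL [612.  195.6]
rec BR [599.4 109.6]
rec FR [515.2 121.8]
rec FL [526.4 206.7]
stageR far [573.6 -59.8]
stageR near [447.9 -43. ]
```

{"name": "move_arm", "arguments": {
  "increments": "41 -5 0 0 0 0 100; 41 -5 0 0 0 0 100; 41 -5 0 0 0 0 100; 35 -20 0 0 0 0 100; 30 -28 0 0 0 0 100; 25 -33 0 0 0 0 100; 20 -36 0 0 0 2 100; 15 -38 0 0 0 2 100",
  "grip_force": 20
}}

```text
time: 1.42
position: [0.4108, 0.4578, 0.1857]
tool_rot: [0.282, 3.128, -0.0]
ft_force: [0.6, -0.1, 0.6]
grip_width: 0.614
grip_force: 0.0
```

{"name": "move_arm", "arguments": {
  "increments": "15 -38 0 0 0 2 100; 10 -40 0 0 0 2 100; 10 -40 0 0 0 2 100; 0 -41 0 0 0 2 100; 0 -41 0 0 0 2 100; 0 -41 0 0 0 2 100; 0 -41 0 0 0 0 100; 0 -41 0 0 0 0 100"
}}

```text
time: 2.08
position: [0.4435, 0.1349, 0.1864]
tool_rot: [-0.046, 3.14, 0.001]
ft_force: [0.5, 0.0, -0.3]
grip_width: 0.605
grip_force: 0.0
```

{"name": "move_arm", "arguments": {
  "increments": "0 -41 0 0 0 0 100; 0 -41 0 0 0 0 100; 1 -41 0 0 0 0 100; 1 -41 0 0 0 0 100; 1 -41 0 0 0 0 100; 0 -41 0 0 0 0 100; 0 -41 0 0 0 0 100; 0 -41 -20 0 0 0 100"
}}

```text
time: 2.75
position: [0.4488, -0.191, 0.1711]
tool_rot: [-0.045, 3.134, -0.001]
ft_force: [1.4, -0.1, 0.2]
grip_width: 0.607
grip_force: 0.0
```

{"name": "move_arm", "arguments": {
  "increments": "0 -41 -30 0 0 0 100; 0 0 -30 0 0 0 100; 0 0 -20 0 0 0 100; 0 0 0 0 0 0 100; 0 0 0 0 0 0 100; 0 0 0 0 0 0 100; 0 0 0 0 0 0 100; 0 0 0 0 0 0 100"
}}

```text
time: 3.42
position: [0.448, -0.2212, 0.0948]
tool_rot: [-0.048, 3.138, -0.0]
ft_force: [-0.0, 0.1, 0.7]
grip_width: 0.607
grip_force: 0.0
```

Run:
```python
from h import *
s=ctrl.get_state(); print(s["position"],s["ft_force"],s["joint_positions"].round(2))
p=ctrl.get_image("wrist"); print({k:p[k] for k in p if k not in("frame","depth")})
for r in ctrl.find_in("plate_grip",p)[:3]: print(r["centre"],r["score"])
f=p["frame"]; Rm=rot(p["orientation"])
# unproject fisheye pixels to plane z; rectified top-down view at z=.046 (knob top) 2px/mm
def pix(X):
    c=(X-np.array(p["position"]))@Rm; r=np.linalg.norm(c[...,:2],axis=-1); th=np.arctan2(r,c[...,2])
    k=th/np.maximum(r,1e-9); return (c[...,0]*k*p["fx"]+p["cx"]),(c[...,1]*k*p["fy"]+p["cy"])
I=[]
for z in(.012,.046):
    X,Y=np.meshgrid(np.arange(-66,66,.33),np.arange(-66,66,.33))
    # rows down = -x, cols right = -y
    w=np.stack([.447-Y/1000,-.234-X/1000,np.full(X.shape,z)],-1); u,v=pix(w)
    g=cv2.remap(f,u.astype(np.float32),v.astype(np.float32),1); cv2.drawMarker(g,(200,200),(255,0,0),0,20); I.append(g)
cv2.imwrite("pics/d.png",np.hstack(I)[...,::-1])
```

```text
[ 0.44804825 -0.22121614  0.09478356] [-0.01714462  0.08516159  0.72538011] [-0.3   0.07  0.74  1.96 -0.05  1.13  2.06]
{'fx': 325.19226210127806, 'fy': 325.19226210127806, 'cx': 282.26410026628105, 'cy': 214.05837123564706, 'position': array([ 0.36627398, -0.22412947,  0.29405584]), 'orientation': array([2.02751429, 2.09216038, 0.31652449]), 'shot': 5}
[0.2704, -0.2712, 0.0103] 0.83
[0.47, -0.0108, 0.0408] 0.74
[0.2942, -0.4489, 0.0047] 0.63
```

View pics/d.png

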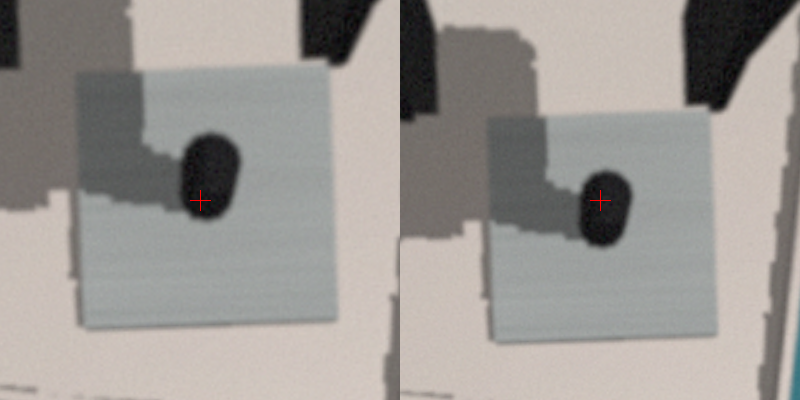

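{"name": "move_arm", "arguments": {
  "increments": "0 -15 -20 0 0 0 100; 0 0 -25 0 0 0 100; 0 0 -15 0 0 0 100; 0 0 -8 0 0 0 100; 0 0 -6 0 0 0 100; 0 0 -3 0 0 0 100; 0 0 0 0 0 0 100; 0 0 0 0 0 0 100"
}}

```text
time: 4.18
position: [0.4474, -0.2364, 0.0169]
tool_rot: [-0.047, 3.14, -0.0]
ft_force: [-0.2, 0.5, -0.2]
grip_width: 0.608
grip_force: 0.0
```

{"name": "move_arm", "arguments": {
  "increments": "0 0 0 0 0 0 255; 0 0 0 0 0 0 255; 0 0 0 0 0 0 255; 0 0 0 0 0 0 255; 0 0 0 0 0 0 255; 0 0 0 0 0 0 255; 0 0 0 0 0 0 255; 0 0 2 0 0 0 255",
  "grip_force": 25
}}

```text
time: 4.85
position: [0.4464, -0.2361, 0.018]
tool_rot: [0.046, -3.141, -0.0]
ft_force: [0.6, -0.3, 0.3]
grip_width: 0.083
grip_force: 0.0
```

{"name": "move_arm", "arguments": {
  "increments": "0 0 10 0 0 0 255; 0 0 20 0 0 0 255; 0 0 25 0 0 0 255; 0 0 25 0 0 0 255; 5 20 18 0 0 0 255; 8 30 0 0 0 -2 255; 10 30 0 0 0 -2 255; 10 30 0 0 0 -2 255"
}}

```text
time: 5.52
position: [0.4804, -0.1253, 0.1178]
tool_rot: [0.123, 3.137, 0.001]
ft_force: [0.6, 0.4, -1.0]
grip_width: 0.007
grip_force: 0.0
```

Run:
```python
from h import *
p=ctrl.get_image("top"); C=cloud(p)
print([(r["centre"],r["score"]) for r in ctrl.find_in("plate_grip",p)[:3]])
m=(abs(C[...,0]-.447)<.07)&(abs(C[...,1]+.233)<.07)&(C[...,2]>.03); print(m.sum(),C[m].mean(0) if m.any() else 0)
s=ctrl.get_image("side"); a=p["frame"][200:275,260:370]; b=s["frame"][170:320,220:400]
cv2.imwrite("pics/e.png",np.hstack([cv2.resize(a,(400,273)),cv2.resize(b,(328,273))])[...,::-1])
```

```text
[([0.2504, -0.2691, 0.0082], 0.71), ([0.4251, -0.2602, 0.01], 0.68), ([0.2913, -0.4539, 0.0082], 0.55)]
1040 [ 0.47727926 -0.18931542  0.40658477]
```

View pics/e.png

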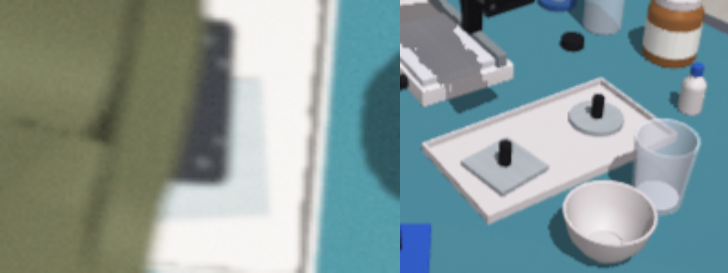

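Run:
```python
from h import *
p=ctrl.get_image("side"); C=cloud(p); f=p["frame"].astype(int)
m=(abs(C[...,0]-.447)<.07)&(abs(C[...,1]+.233)<.07)
k=m&(f.sum(-1)<140)&(C[...,2]>.012)&(C[...,2]<.06); print(k.sum(),C[k].mean(0),np.percentile(C[k],[2,98],axis=0))
for r in ctrl.silhouettes("plate_grip",p)[:4]:
    v,u=np.nonzero(r["region"]&(C[...,2]<.02)); q=C[v,u]
    d=np.stack([(u-p["cx"])/p["fx"],(v-p["cy"])/p["fy"],np.ones(len(u))],-1)@rot(p["orientation"]).T
    o=p["position"]; q=(o+d*((.012-o[2])/d[:,2])[:,None])[:,:2]*1000
    print(r["score"],cv2.minAreaRect(q.astype(np.float32)))
# rectify wrist view
w=ctrl.get_image("wrist"); Rm=rot(w["orientation"]); s=ctrl.get_state(); print(s["position"],w["position"])
T=R.from_rotvec(s["tool_rot"]).as_matrix(); print("cam in tool",T.T@(w["position"]-s["position"]))
```

```text
79 [ 0.44402888 -0.23998728  0.03176007] [[ 0.43867887 -0.24480837  0.01469415]
 [ 0.45153041 -0.23271633  0.04719001]]
0.92 ((444.55194091796875, -237.66845703125), (92.05770111083984, 94.39533233642578), 2.462602138519287)
0.68 ((243.520263671875, -276.8048400878906), (89.83963775634766, 84.03356170654297), 52.256439208984375)
0.62 ((282.9830627441406, -457.1609191894531), (87.5948257446289, 83.3593521118164), 51.35197830200195)
[ 0.47946411 -0.12760307  0.11665592] [ 0.39856485 -0.12126061  0.31623746]
cam in tool [ 8.10706731e-02  2.74520252e-05 -1.99612751e-01]
```

```bash
cat >> h.py <<'E'
def fcloud(p):
    d=p["depth"]; v,u=np.mgrid[:d.shape[0],:d.shape[1]]
    a,b=(u-p["cx"])/p["fx"],(v-p["cy"])/p["fy"]; th=np.hypot(a,b); k=np.tan(th)/np.maximum(th,1e-9)
    return np.stack([a*k*d,b*k*d,d],-1)@rot(p["orientation"]).T+np.array(p["position"])
E
python3 - <<'E'
from h import *
s=ctrl.get_state(); T=R.from_rotvec(s["tool_rot"]).as_matrix()
w=ctrl.get_image("wrist"); C=(fcloud(w)-s["position"])@T
m=(w["depth"]>0)&(abs(C[...,1])<.06)&(abs(C[...,0])<.06)&(C[...,2]<.03); print(m.sum())
for a in np.arange(-.06,.03,.01):
    k=m&(C[...,2]>a)&(C[...,2]<a+.01)
    if k.any(): print("z",round(a,2),k.sum(),np.percentile(C[k][:,:2]*1000,[2,50,98],axis=0).round(0).tolist())
p=ctrl.get_image("side"); C2=(cloud(p)-s["position"])@T
m=(p["depth"]>0)&(abs(C2[...,1])<.08)&(abs(C2[...,0])<.06)&(C2[...,2]<.06)&(C2[...,2]>-.1)
for a in np.arange(-.1,.06,.01):
    k=m&(C2[...,2]>a)&(C2[...,2]<a+.01)
    if k.any(): print("side z",round(a,2),k.sum(),np.percentile(C2[k][:,:2]*1000,[2,50,98],axis=0).round(0).tolist())
u,v=proj(p,s["position"]); print(u,v)
b=p["frame"][int(v)-75:int(v)+75,int(u)-75:int(u)+75].copy(); cv2.drawMarker(b,(75,75),(255,0,0),0,8)
cv2.imwrite("pics/f.png",np.hstack([cv2.resize(w["frame"],(533,400)),cv2.resize(b,(260,400))])[...,::-1])
E
```

```text
52766
z -0.06 341 [[9.0, -9.0], [10.0, -1.0], [12.0, 8.0]]
z -0.05 293 [[9.0, -9.0], [10.0, -0.0], [12.0, 8.0]]
z -0.04 73 [[9.0, -9.0], [10.0, -0.0], [12.0, 8.0]]
side z -0.1 10 [[8.0, -16.0], [11.0, -13.0], [12.0, -6.0]]
side z -0.09 35 [[-2.0, -17.0], [10.0, -13.0], [12.0, 13.0]]
side z -0.08 42 [[-8.0, -15.0], [9.0, -12.0], [12.0, 10.0]]
side z -0.07 44 [[-10.0, -12.0], [8.0, -9.0], [12.0, 11.0]]
side z -0.06 38 [[-8.0, -11.0], [5.0, -8.0], [12.0, 6.0]]
side z -0.05 38 [[-10.0, -10.0], [7.0, -8.0], [12.0, 7.0]]
side z -0.04 16 [[-8.0, -10.0], [8.0, -6.0], [11.0, 7.0]]
260.13662819965634 199.98525208784645
```

View pics/f.png

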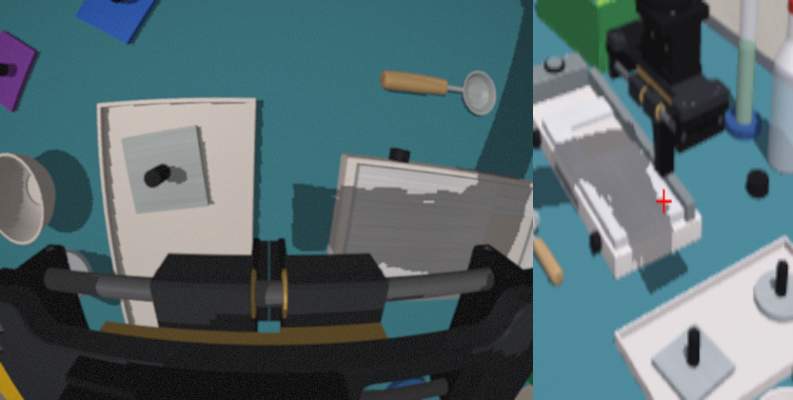

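Run:
```python
from h import *
print(ctrl.grip_point_offset)
s=ctrl.get_state(); T=R.from_rotvec(s["tool_rot"]).as_matrix()
for n,c in (("wrist",fcloud),("side",cloud),("top",cloud)):
    w=ctrl.get_image(n); C=(c(w)-s["position"])@T
    m=(w["depth"]>0)&(abs(C[...,1])<.012)&(abs(C[...,0])<.012)&(C[...,2]<.02)
    print(n,m.sum(),np.sort(C[...,2][m])[-12:].round(4) if m.any() else "")
```

```text
0.0187
wrist 1906 [-0.0374 -0.0373 -0.0371 -0.037  -0.037  -0.037  -0.037  -0.037  -0.0369
 -0.0369 -0.0369 -0.0359]
side 183 [-0.0388 -0.0387 -0.0386 -0.0386 -0.0385 -0.0385 -0.0382 -0.0382 -0.0381
 -0.0379 -0.0376 -0.037 ]
top 651 [-0.4423 -0.4423 -0.4423 -0.4423 -0.4422 -0.4421 -0.442  -0.4419 -0.4418
 -0.4418 -0.4417 -0.4412]
```

{"name": "move_arm", "arguments": {
  "increments": "-8 -27 0 0 0 2 100; -8 -27 0 0 0 2 100; -8 -27 0 0 0 2 100; -7.5 -27 0 0 0 0 100; 0 0 -10 0 0 0 100; 0 0 -20 0 0 0 100; 0 0 -25 0 0 0 100; 0 0 -20 0 0 0 100"
}}

```text
time: 6.73
position: [0.4478, -0.2343, 0.0399]
tool_rot: [-0.044, 3.141, 0.001]
ft_force: [-0.1, -0.0, 0.3]
grip_width: 0.526
grip_force: 0.0
```

{"name": "move_arm", "arguments": {
  "increments": "0 0 -20 0 0 0 100; 0 0 -10 0 0 0 100; 0 0 0 0 0 0 100; 0 0 0 0 0 0 100; 0 0 0 0 0 0 100; 0 0 0 0 0 0 100; 0 0 0 0 0 0 100; 0 0 0 0 0 0 100"
}}

```text
time: 7.4
position: [0.4489, -0.2344, 0.012]
tool_rot: [-0.046, 3.14, 0.0]
ft_force: [0.6, 0.3, -0.1]
grip_width: 0.613
grip_force: 0.0
```

Run:
```python
from h import *
s=ctrl.get_state(); T=R.from_rotvec(s["tool_rot"]).as_matrix(); print(s["position"],s["tool_rot"])
w=ctrl.get_image("wrist"); C=fcloud(w); D=(C-s["position"])@T
m=(abs(D[...,1])<.05)&(abs(D[...,0])<.013)&(D[...,2]<.0)&(w["depth"]>0)
z=D[...,2][m]; print("tip", np.sort(z)[-8:], np.sort(C[...,2][m])[:8])
f=w["frame"].astype(int); k=(abs(C[...,0]-.447)<.03)&(abs(C[...,1]+.236)<.02)&(C[...,2]>.016)&(C[...,2]<.05)&(f.sum(-1)<150)
q=C[k]; print("knob",len(q),np.percentile(q,[2,50,98],axis=0).round(4))
```

```text
[ 0.44892274 -0.23435587  0.01203188] [-4.63715518e-02  3.13956252e+00  5.51590010e-06]
tip [-1.17848939e-05 -9.83719042e-06 -9.06939328e-06 -7.36677153e-06
 -7.02950917e-06 -5.48188296e-06 -2.72037210e-06 -2.21768634e-06] [0.01201687 0.01201981 0.01202339 0.01202448 0.01202617 0.01203303
 0.01203616 0.01203701]
knob 1133 [[ 0.4392 -0.2436  0.0178]
 [ 0.4433 -0.236   0.0462]
 [ 0.4551 -0.2284  0.0479]]
```

{"name": "move_arm", "arguments": {
  "increments": "0 -1.5 -12 0 0 0 100; 0 0 -10 0 0 0 100; 0 0 -5 0 0 0 100; 0 0 -3 0 0 0 100; 0 0 -1 0 0 0 100; 0 0 0 0 0 0 100; 0 0 0 0 0 0 100; 0 0 0 0 0 0 100"
}}

```text
time: 8.12
position: [0.4485, -0.2359, -0.0195]
tool_rot: [-0.046, 3.141, -0.0]
ft_force: [-0.5, 0.0, -0.1]
grip_width: 0.602
grip_force: 0.0
```

{"name": "move_arm", "arguments": {
  "increments": "0 0 0 0 0 0 255; 0 0 0 0 0 0 255; 0 0 0 0 0 0 255; 0 0 0 0 0 0 255; 0 0 0 0 0 0 255; 0 0 0 0 0 0 255; 0 0 0 0 0 0 255; 0 0 0 0 0 0 255",
  "grip_force": 25
}}

```text
time: 8.78
position: [0.4482, -0.2356, -0.0198]
tool_rot: [-0.046, 3.141, 0.0]
ft_force: [-0.9, 1.4, -0.1]
grip_width: 0.199
grip_force: 25.0
```

{"name": "move_arm", "arguments": {
  "increments": "0 0 5 0 0 0 255; 0 0 12 0 0 0 255; 0 0 20 0 0 0 255; 0 0 25 0 0 0 255; 0 0 20 0 0 0 255; 4 15 15 0 0 0 255; 8 25 0 0 0 -1 255; 10 32 0 0 0 -1.3 255"
}}

```text
time: 9.45
position: [0.4708, -0.1658, 0.0795]
tool_rot: [0.026, 3.138, -0.001]
ft_force: [0.6, 0.2, -3.6]
grip_width: 0.198
grip_force: 25.0
```

{"name": "move_arm", "arguments": {
  "increments": "12 36 0 0 0 -1.5 255; 12 36 0 0 0 -1.5 255; 12 36 0 0 0 -1.5 255; 12 36 0 0 0 -1.5 255; 12 36 0 0 0 -1 255; 7 25 0 0 0 -1 255; 4 15 0 0 0 0 255; 0 0 0 0 0 0 255"
}}

```text
time: 10.12
position: [0.5417, 0.0606, 0.0776]
tool_rot: [0.226, 3.133, 0.002]
ft_force: [0.2, 0.2, -2.8]
grip_width: 0.2
grip_force: 25.0
```

{"name": "move_arm", "arguments": {
  "increments": "0 0 0 0 0 0 255; 0 0 0 0 0 0 255; 0 0 0 0 0 0 255; 0 0 0 0 0 0 255; 0 0 0 0 0 0 255; 0 0 0 0 0 0 255; 0 0 0 0 0 0 255; 0 0 0 0 0 0 255"
}}

```text
time: 10.78
position: [0.5412, 0.0561, 0.0772]
tool_rot: [-0.236, -3.133, -0.0]
ft_force: [0.4, 0.9, -1.6]
grip_width: 0.199
grip_force: 25.0
```

Run:
```python
from h import *
s=ctrl.get_state(); print(s["position"],s["tool_rot"],s["ft_force"],s["torque"],s["grip_width"],s["joint_positions"].round(2))
w=ctrl.get_image("wrist"); f=w["frame"]; C=fcloud(w)
zb=s["position"][2]+.0238+.008; print("plate top z expected",zb)
m=(w["depth"]>0)&(abs(C[...,0]-s["position"][0])<.07)&(abs(C[...,1]-s["position"][1])<.06)&(abs(C[...,2]-zb)<.006)
q=C[m]; print("plate",m.sum(),cv2.minAreaRect(q[:,:2].astype(np.float32)*1000),q[:,2].mean())
A=np.c_[q[:,:2]-q[:,:2].mean(0),np.ones(len(q))]; print("tilt deg",np.degrees(np.linalg.lstsq(A,q[:,2],rcond=None)[0][:2]))
v=(w["depth"]>0)&(abs(C[...,2]-.042)<.003)&(abs(C[...,0]-.55)<.2)&(C[...,1]>.08)&(C[...,1]<.35); print("stage",v.sum(),C[v].mean(0))
p=ctrl.get_image("side")
cv2.imwrite("pics/g.png",np.hstack([cv2.resize(f,(533,400)),cv2.resize(p["frame"][130:260,150:320],(267,400))])[...,::-1])
```

```text
[0.54117261 0.05607189 0.07721573] [-2.36299520e-01 -3.13268861e+00 -1.13273746e-04] [ 0.3719625   0.87173284 -1.59041932] [-0.00669863 -0.01671954  0.00444439] 0.19904148273928426 [-0.64  0.19  0.55  1.87 -0.11  1.11  1.36]
plate top z expected 0.10901572991234523
plate 10876 ((541.2058715820312, 55.282466888427734), (84.621826171875, 84.44217681884766), 81.65351104736328) 0.10972833960436218
tilt deg [ 0.8080428  -0.19973083]
stage 15091 [0.52400963 0.17763889 0.04262757]
```

View pics/g.png

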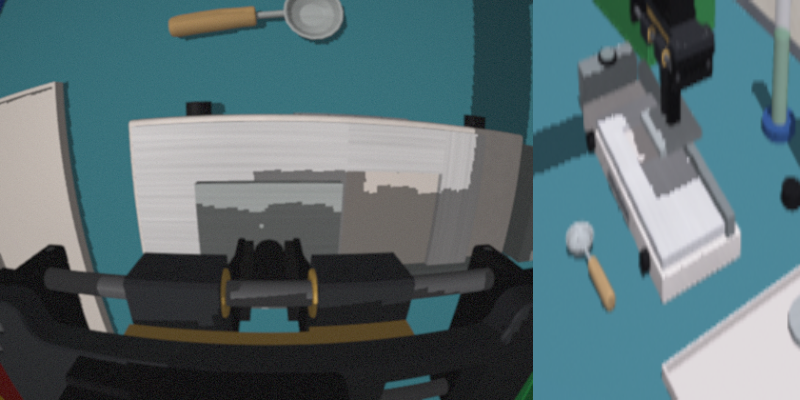

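{"name": "move_arm", "arguments": {
  "increments": "0 0 -15 0 0 0 255; 0 0 -18 0 0 0 255; 0 0 -10 0 0 0 255; 0 0 -6 0 0 0 255; 0 0 -3 0 0 0 255; 0 0 -1 0 0 0 255; 0 0 0 0 0 0 255; 0 0 0 0 0 0 255"
}}

```text
time: 11.55
position: [0.5419, 0.0563, 0.0249]
tool_rot: [0.236, 3.131, 0.001]
ft_force: [0.2, 0.0, -2.4]
grip_width: 0.202
grip_force: 25.0
```

{"name": "move_arm", "arguments": {
  "increments": "0 0 -1 0 0 0 255; 0 0 -.5 0 0 0 255; 0 0 -.5 0 0 0 255; 0 0 -.5 0 0 0 255; 0 0 -.5 0 0 0 255; 0 0 -.5 0 0 0 255; 0 0 0 0 0 0 255; 0 0 0 0 0 0 255"
}}

```text
time: 12.22
position: [0.5411, 0.0563, 0.0206]
tool_rot: [-0.236, -3.133, 0.0]
ft_force: [0.7, 0.1, -2.3]
grip_width: 0.203
grip_force: 25.0
```

{"name": "move_arm", "arguments": {
  "increments": "0 0 -.5 0 0 0 255; 0 0 -.5 0 0 0 255; 0 0 -.5 0 0 0 255; 0 0 -.5 0 0 0 255; 0 0 -.5 0 0 0 255; 0 0 0 0 0 0 255; 0 0 0 0 0 0 255; 0 0 0 0 0 0 255"
}}

```text
time: 12.88
position: [0.5412, 0.0562, 0.0182]
tool_rot: [0.236, 3.133, 0.0]
ft_force: [-1.1, 0.1, -1.4]
grip_width: 0.198
grip_force: 25.0
```

{"name": "move_arm", "arguments": {
  "increments": "0 0 -.4 0 0 0 255; 0 0 0 0 0 0 255; 0 0 -.4 0 0 0 255; 0 0 0 0 0 0 255; 0 0 -.4 0 0 0 255; 0 0 0 0 0 0 255; 0 0 0 0 0 0 255; 0 0 0 0 0 0 255"
}}

```text
time: 13.55
position: [0.5412, 0.0563, 0.0182]
tool_rot: [-0.236, -3.132, -0.001]
ft_force: [-4.6, -0.9, 9.1]
grip_width: 0.197
grip_force: 25.0
```

{"name": "move_arm", "arguments": {
  "increments": "1.5 -.2 .3 0 0 0 255; 1.5 -.2 0 0 0 0 255; 1 -.2 0 0 0 0 255; 1 -.2 0 0 0 0 255; .5 -.1 0 0 0 0 255; 0 0 0 0 0 0 255; 0 0 0 0 0 0 255; 0 0 0 0 0 0 255"
}}

```text
time: 14.22
position: [0.5444, 0.0561, 0.0181]
tool_rot: [-0.235, -3.128, -0.002]
ft_force: [-10.2, 0.3, 11.9]
grip_width: 0.2
grip_force: 25.0
```

{"name": "move_arm", "arguments": {
  "increments": ".5 -.1 0 0 0 0 255; .5 -.1 0 0 0 0 255; .5 -.1 0 0 0 0 255; 0 0 0 0 0 0 255; 0 0 0 0 0 0 255; 0 0 0 0 0 0 255; 0 0 0 0 0 0 255; 0 0 0 0 0 0 255"
}}

```text
time: 14.88
position: [0.5459, 0.056, 0.0182]
tool_rot: [-0.235, -3.128, -0.002]
ft_force: [-9.8, 1.0, 12.3]
grip_width: 0.2
grip_force: 25.0
```

{"name": "move_arm", "arguments": {
  "increments": "0 0 .5 0 0 0 255; .5 -.1 0 0 0 0 255; .5 -.1 0 0 0 0 255; .5 -.1 0 0 0 0 255; .5 -.1 0 0 0 0 255; 0 0 0 0 0 0 255; 0 0 0 0 0 0 255; 0 0 0 0 0 0 255"
}}

```text
time: 15.55
position: [0.5491, 0.0555, 0.0182]
tool_rot: [-0.235, -3.13, -0.002]
ft_force: [-6.3, 1.3, 6.6]
grip_width: 0.202
grip_force: 25.0
```

{"name": "move_arm", "arguments": {
  "increments": ".5 -.1 0 0 0 0 255; .5 -.1 0 0 0 0 255; .5 -.1 0 0 0 0 255; 0 0 0 0 0 0 255; 0 0 0 0 0 0 255; 0 0 0 0 0 0 255; 0 0 0 0 0 0 255; 0 0 0 0 0 0 255"
}}

```text
time: 16.22
position: [0.5497, 0.0554, 0.0182]
tool_rot: [-0.235, -3.129, -0.002]
ft_force: [-9.1, 0.9, 9.9]
grip_width: 0.195
grip_force: 25.0
```

{"name": "move_arm", "arguments": {
  "increments": "-.2 1.5 0 0 0 0 255; .3 2.5 0 0 0 0 255; .45 3 0 0 0 0 255; .45 3 0 0 0 0 255; .45 3 0 0 0 0 255; .45 3 0 0 0 0 255; .45 3 0 0 0 0 255; .3 2 0 0 0 0 255"
}}

```text
time: 16.88
position: [0.5517, 0.067, 0.0181]
tool_rot: [-0.243, -3.126, 0.014]
ft_force: [-10.9, -15.4, 14.4]
grip_width: 0.194
grip_force: 25.1
```

{"name": "move_arm", "arguments": {
  "increments": ".45 3 0 0 0 0 255; .45 3 0 0 0 0 255; .45 3 0 0 0 0 255; .45 3 0 0 0 0 255; .45 3 0 0 0 0 255; .45 3 0 0 0 0 255; .45 3 0 0 0 0 255; .45 3 0 0 0 0 255"
}}

```text
time: 17.55
position: [0.5552, 0.0898, 0.0183]
tool_rot: [-0.244, -3.126, 0.016]
ft_force: [-13.2, -16.2, 15.9]
grip_width: 0.198
grip_force: 25.0
```

{"name": "move_arm", "arguments": {
  "increments": ".2 3 .5 0 0 0 255; .25 3 0 0 0 0 255; .45 3 0 0 0 0 255; .45 3 0 0 0 0 255; .45 3 0 0 0 0 255; .45 3 0 0 0 0 255; .45 3 0 0 0 0 255; .45 3 0 0 0 0 255"
}}

```text
time: 18.22
position: [0.5595, 0.118, 0.0181]
tool_rot: [-0.24, -3.129, 0.01]
ft_force: [-7.0, -7.2, 7.9]
grip_width: 0.197
grip_force: 25.1
```

{"name": "move_arm", "arguments": {
  "increments": ".45 3 0 0 0 0 255; .45 3 0 0 0 0 255; .45 3 0 0 0 0 255; .45 3 0 0 0 0 255; .3 2 0 0 0 0 255; .15 1 0 0 0 0 255; 0 0 0 0 0 0 255; 0 0 0 0 0 0 255"
}}

```text
time: 18.88
position: [0.5622, 0.135, 0.0178]
tool_rot: [-0.238, -3.13, 0.007]
ft_force: [-4.9, -5.6, 4.3]
grip_width: 0.197
grip_force: 25.1
```

{"name": "move_arm", "arguments": {
  "increments": ".3 2 -.2 0 0 0 255; .3 2 0 0 0 0 255; .3 2 0 0 0 0 255; .3 2 0 0 0 0 255; .3 2 0 0 0 0 255; .15 1 0 0 0 0 255; .15 1 0 0 0 0 255; .15 1 0 0 0 0 255"
}}

```text
time: 19.55
position: [0.5641, 0.1477, 0.0175]
tool_rot: [-0.238, -3.13, 0.007]
ft_force: [-3.6, -5.1, 3.2]
grip_width: 0.194
grip_force: 25.2
```

{"name": "move_arm", "arguments": {
  "increments": ".15 1 0 0 0 0 255; .15 1 0 0 0 0 255; .15 1 0 0 0 0 255; .15 1 0 0 0 0 255; .15 1 0 0 0 0 255; 0 0 0 0 0 0 255; 0 0 0 0 0 0 255; 0 0 0 0 0 0 255"
}}

```text
time: 20.22
position: [0.565, 0.1534, 0.0175]
tool_rot: [-0.238, -3.13, 0.006]
ft_force: [-3.5, -3.1, 2.6]
grip_width: 0.2
grip_force: 25.2
```

{"name": "move_arm", "arguments": {
  "increments": ".08 .5 -.3 0 0 0 255; .08 .5 -.2 0 0 0 255; .08 .5 0 0 0 0 255; .08 .5 0 0 0 0 255; .08 .5 0 0 0 0 255; .08 .5 0 0 0 0 255; 0 0 0 0 0 0 255; 0 0 0 0 0 0 255"
}}

```text
time: 20.88
position: [0.5653, 0.1554, 0.0171]
tool_rot: [-0.238, -3.13, 0.008]
ft_force: [-4.5, -6.3, 4.9]
grip_width: 0.202
grip_force: 25.3
```

{"name": "move_arm", "arguments": {
  "increments": ".08 .5 0 0 0 0 255; .08 .5 0 0 0 0 255; .08 .5 0 0 0 0 255; .08 .5 0 0 0 0 255; 0 0 0 0 0 0 255; 0 0 0 0 0 0 255; 0 0 0 0 0 0 255; 0 0 0 0 0 0 255"
}}

```text
time: 21.55
position: [0.5662, 0.1606, 0.0169]
tool_rot: [-0.236, -3.132, 0.002]
ft_force: [-3.3, -2.6, -4.9]
grip_width: 0.201
grip_force: 25.0
```

{"name": "move_arm", "arguments": {
  "increments": "-.2 0 -.5 0 0 0 255; 0 0 -.5 0 0 0 255; 0 0 -.5 0 0 0 255; 0 0 -.5 0 0 0 255; 0 0 -.5 0 0 0 255; 0 0 0 0 0 0 255; 0 0 0 0 0 0 255; 0 0 0 0 0 0 255"
}}

```text
time: 22.22
position: [0.5661, 0.1605, 0.0159]
tool_rot: [-0.236, -3.131, 0.001]
ft_force: [-5.9, -5.6, 4.3]
grip_width: 0.199
grip_force: 25.0
```

```bash
cat > chk.py <<'E'
from h import *
s=ctrl.get_state(); w=ctrl.get_image("wrist"); f=w["frame"]; C=fcloud(w); P=s["position"]
V=(C-[.5511,.1253,0])@np.array([[.989,.15,0],[-.15,.989,0],[0,0,1]]).T.T if False else None
xv=(C[...,0]-.5511)*.989-(C[...,1]-.1253)*.15; yv=(C[...,0]-.5511)*.15+(C[...,1]-.1253)*.989; z=C[...,2]
ok=w["depth"]>0
g=lambda a,b,c,d: ok&(xv>a)&(xv<b)&(yv>c)&(yv<d)
st=g(-.07,-.045,-.06,.1)&(abs(z-.042)<.004); print("stage z front",np.median(z[st]),st.sum())
px=(P[0]-.5511)*.989-(P[1]-.1253)*.15; py=(P[0]-.5511)*.15+(P[1]-.1253)*.989; print("tool xv yv",px,py,s["ft_force"],P)
pl=g(px-.038,px+.0,py-.04,py+.04)&(abs(z-.045)<.009); q=np.c_[xv[pl]-px,yv[pl]-py,np.ones(pl.sum())]
c=np.linalg.lstsq(q,z[pl],rcond=None)[0]; r=z[pl]-q@c; k=abs(r)<.002; c=np.linalg.lstsq(q[k],z[pl][k],rcond=None)[0]
print("plate z at centre",c[2],"slopes deg",np.degrees(c[:2]),k.sum())
for y in np.arange(-.04,.041,.01):
    print(round(y,3),[round(float(np.median(z[m])*1000),1) if (m:=g(px+x-.003,px+x+.003,py+y-.004,py+y+.004)).sum()>5 else None for x in(-.062,-.052,-.046,-.04,-.034,-.026,-.018)])
E
sed -i '/^V=/d' chk.py
cat >> chk.py <<'E'
u=np.nonzero(g(px-.075,px+.06,py-.08,py+.08)&(z<.06)); r0,r1,c0,c1=u[0].min(),u[0].max(),u[1].min(),u[1].max()
import sys
if len(sys.argv)>1: cv2.imwrite(sys.argv[1],cv2.resize(f[r0:r1,c0:c1],(800,min(600,int(800*(r1-r0)/(c1-c0)))))[...,::-1])
E
python3 chk.py pics/h.png
```

```text
stage z front 0.042875928352150705 12783
tool xv yv 0.00954208337251185 0.03710600740234158 [-5.89883465 -5.5663421   4.2957323 ] [0.56609371 0.16054464 0.01594401]
plate z at centre 0.048537982689586735 slopes deg [-0.06379851 -0.13158566] 8468
-0.04 [42.8, 43.0, 42.7, 135.1, 146.6, 163.9, 48.8]
-0.03 [43.0, 42.9, 42.9, 136.3, 146.7, 162.7, 48.6]
-0.02 [43.0, 43.0, 42.7, 136.6, 146.7, 162.2, 48.6]
-0.01 [42.9, 42.9, 42.8, 48.2, 138.5, 163.0, 49.0]
0.0 [42.7, 42.9, 42.7, 47.8, 137.8, 163.2, 48.6]
0.01 [42.8, 42.9, 42.9, 48.8, 138.7, 162.5, 48.8]
0.02 [42.9, 42.8, 42.6, 136.2, 146.6, 156.9, 165.6]
0.03 [42.8, 42.8, 42.6, 136.2, 146.6, 156.2, 165.4]
0.04 [42.7, 42.9, 42.5, 134.7, 146.4, 158.6, 165.4]
```

View pics/h.png

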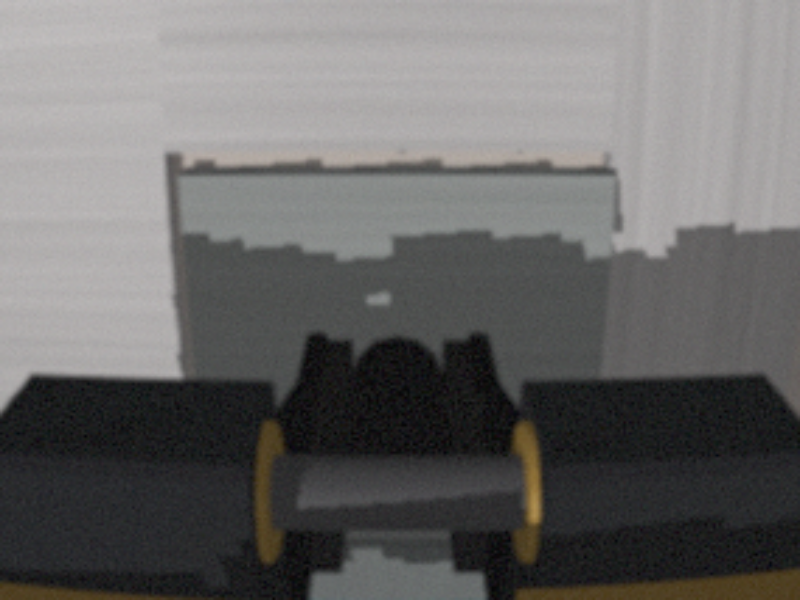

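{"name": "move_arm", "arguments": {
  "increments": "-.4 -.7 0 0 0 0 255; -.4 -.7 0 0 0 0 255; -.1 -.5 0 0 0 0 255; 0 -.3 0 0 0 0 255; 0 0 -.5 0 0 0 255; 0 0 -.5 0 0 0 255; 0 0 0 0 0 0 255; 0 0 0 0 0 0 255"
}}

```text
time: 22.93
position: [0.566, 0.1599, 0.014]
tool_rot: [0.235, 3.132, 0.001]
ft_force: [-0.5, 0.4, -2.7]
grip_width: 0.197
grip_force: 25.0
```

Free and dropping; keep lowering gently.

{"name": "move_arm", "arguments": {
  "increments": "0 0 -.5 0 0 0 255; 0 0 -.5 0 0 0 255; 0 0 -.5 0 0 0 255; 0 0 -.4 0 0 0 255; 0 0 0 0 0 0 255; 0 0 0 0 0 0 255; 0 0 0 0 0 0 255; 0 0 0 0 0 0 255"
}}

```text
time: 23.6
position: [0.5659, 0.1591, 0.0123]
tool_rot: [0.236, 3.132, 0.0]
ft_force: [-0.5, 0.6, -1.2]
grip_width: 0.196
grip_force: 25.0
```

{"name": "move_arm", "arguments": {
  "increments": "0 0 -.3 0 0 0 255; 0 0 -.2 0 0 0 255; 0 0 0 0 0 0 255; 0 0 0 0 0 0 255; 0 0 0 0 0 0 255; 0 0 0 0 0 0 255; 0 0 0 0 0 0 255; 0 0 0 0 0 0 255"
}}

```text
time: 24.27
position: [0.5659, 0.1591, 0.0122]
tool_rot: [0.236, 3.133, 0.0]
ft_force: [-3.5, -0.2, 6.4]
grip_width: 0.198
grip_force: 25.0
```

```bash
python3 chk.py
```

```text
stage z front 0.04288583095640708 13336
tool xv yv 0.009571672406648569 0.0356179672580815 [-3.47635439 -0.16973907  6.3873897 ] [0.56589989 0.15906945 0.01221397]
plate z at centre 0.04482050118236393 slopes deg [-0.12495943 -0.10133986] 8422
-0.04 [43.0, 42.9, 42.7, 132.1, 142.8, 160.0, 45.0]
-0.03 [42.9, 42.8, 42.8, 133.1, 143.0, 158.9, 44.9]
-0.02 [42.8, 43.0, 42.7, 133.3, 143.0, 158.2, 44.8]
-0.01 [42.8, 42.9, 42.8, 44.6, 134.6, 159.0, 45.2]
0.0 [42.8, 42.9, 42.7, 44.4, 134.3, 159.4, 45.0]
0.01 [42.7, 42.9, 42.7, 45.4, 135.2, 158.7, 45.2]
0.02 [42.8, 42.8, 42.8, 133.4, 142.9, 153.2, 161.8]
0.03 [42.9, 42.8, 42.6, 133.0, 142.9, 152.6, 161.5]
0.04 [42.7, 42.8, 42.5, 131.2, 142.7, 154.7, 161.5]
```

{"name": "move_arm", "arguments": {
  "increments": "0 0 .4 0 0 0 255; 0 0 0 0 0 0 170; 0 0 0 0 0 0 150; 0 0 0 0 0 0 150; 0 0 0 0 0 0 150; 0 0 0 0 0 0 150; 0 0 0 0 0 0 150; 0 0 0 0 0 0 150"
}}

```text
time: 24.98
position: [0.5659, 0.1592, 0.0121]
tool_rot: [0.236, 3.132, 0.0]
ft_force: [0.1, 0.2, 0.1]
grip_width: 0.411
grip_force: 0.0
```

{"name": "move_arm", "arguments": {
  "increments": "0 0 3 0 0 0 150; 0 0 8 0 0 0 150; 0 0 15 0 0 0 150; 0 0 20 0 0 0 150; 0 0 25 0 0 0 150; 0 0 25 0 0 0 150; 0 0 20 0 0 0 150; 0 0 0 0 0 0 150"
}}

```text
time: 25.65
position: [0.5691, 0.1599, 0.1339]
tool_rot: [0.236, 3.125, 0.007]
ft_force: [1.9, -0.9, 0.5]
grip_width: 0.415
grip_force: 0.0
```

{"name": "move_arm", "arguments": {
  "increments": "0 0 0 0 0 0 150; 0 0 0 0 0 0 150; 0 0 0 0 0 0 150; 0 0 0 0 0 0 150; 0 0 0 0 0 0 150; 0 0 0 0 0 0 150; 0 0 0 0 0 0 150; 0 0 0 0 0 0 150"
}}

```text
time: 26.32
position: [0.5657, 0.1591, 0.1279]
tool_rot: [-0.236, -3.132, 0.0]
ft_force: [-0.5, -0.1, -0.3]
grip_width: 0.414
grip_force: 0.0
```

```bash
python3 chk.py pics/i.png
```

```text
stage z front 0.042896144202701325 5051
tool xv yv 0.009350404226101193 0.03560141668152792 [-0.45536913 -0.1050965  -0.33678764] [0.56567871 0.15908626 0.12787963]
plate z at centre 0.044991481177323066 slopes deg [ 0.18747508 -0.1149644 ] 3548
-0.04 [43.1, 43.1, 42.6, 250.2, 258.8, 276.8, 258.8]
-0.03 [42.7, 42.9, 42.5, 250.3, 258.8, 275.5, 45.2]
-0.02 [43.0, 42.8, 42.8, 244.4, 251.2, 275.1, 246.3]
-0.01 [42.9, 42.9, 42.2, 44.6, 250.7, 275.6, 44.8]
0.0 [43.0, 42.9, 42.3, 44.6, 250.5, 275.4, 44.9]
0.01 [43.1, 42.8, 42.3, 44.8, 250.5, 275.8, 44.9]
0.02 [43.0, 42.8, 42.2, 248.5, 251.6, 270.1, 277.4]
0.03 [43.0, 42.7, 42.4, 250.3, 258.7, 268.7, 277.6]
0.04 [42.8, 42.7, 42.6, 249.9, 258.7, 268.8, 277.6]
```

View pics/i.png

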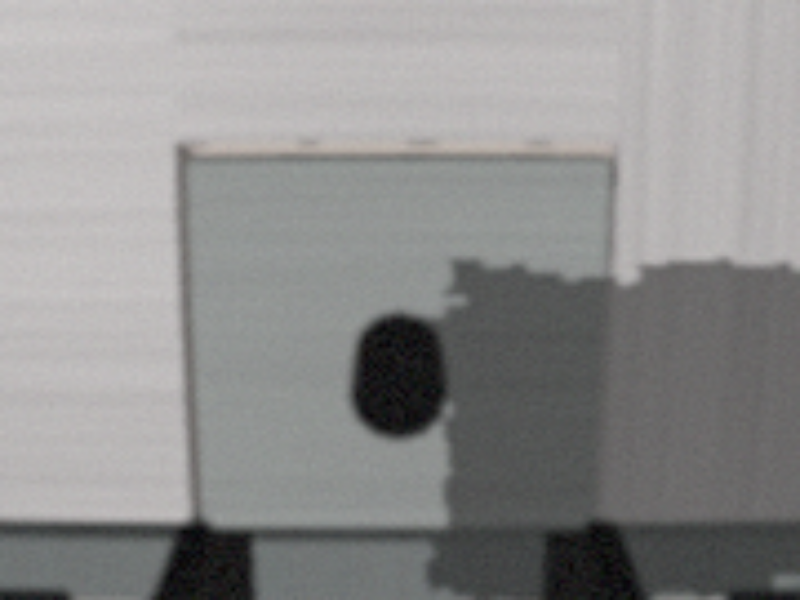

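The plate (corners near (185,150) and (610,530)) lies in the recess with its knob free. Its top sits 2 mm above the stage and level, as it should when fully down.

```bash
python3 -c "
from bench import ctrl
print(ctrl.close_job())"
```

```text
the job is handed in; nothing more can be done
None
```

The job is handed in: the square steel plate was laid on the stage's right-hand end, slid left along the rail, and now lies fully down and level in the recess with nothing touching it. My first grasp closed above the knob because the fingertips sit about 37 mm behind the reported TCP. The plate then snagged against the recess's left wall until I backed off about 2 mm. No reading exceeded about 26 N at the ends of the moves, and it finished at about 26 s.

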